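# Turn the long parts tin over onto the empty rest

### The arm

A 6-joint arm with a two-finger parallel gripper is mounted at the origin on the work surface. World frame = base frame: x ahead of the robot, y to its left, z up, the work surface at z = 0. Lengths are in m, angles in degrees, forces in N, time in s.
With the tool pointing down it reaches from about 0.375 to 0.75 m from the base axis. Payload 9 kg.
Tool frame: the origin (TCP) lies where the fingers leave the gripper's body, on its centre line; the fingertips stand 73 mm ahead of it and the grasp point (between the pads) lies 54 mm ahead of it (robot.tip_reach is the distance from the TCP to the fingertips, in m); z points along the fingers, y is the direction in which the jaws open and shut (so a half turn about z gives the same grasp; the last joint's range is limited). The gripper opens to 85 mm and grips with 20 to 120 N. Pads are 22 mm wide; open, the fingers measure 114 mm over their backs; the gripper's body (76 mm by 85 mm) begins 54 mm behind the grasp point. The pads swing forward as they close: fully open they stand 13 mm farther back than shut.
Start: joints at [-84.666, 5.964, 5.575, 89.605, 0, 77.527], TCP at [0.184, -0.571, 0.304] pointing down, gripper open.
Joint ranges: [-171.21, 171.21], [-48.23, 106.86], [-62.78, 66.21], [-105.2, 120.99], [-86.42, 89.51], [-180, 180]. Speed limits (degrees/s): [127.2, 127.2, 147.25, 180, 180, 180].

### API

Orientations are given as [roll, pitch, yaw] about the fixed x, y, z axes, in that order (R = Rz(yaw) Ry(pitch) Rx(roll)).
In Python, from plant import robot gives the robot as it stands. Calls block until the motion is done:
- robot.move_pose(position, orientation): joint-space move of the TCP to a pose.
- robot.line_to(position, vel=0.15, rotation=None, guard=None): straight line of the TCP; rotation=None keeps the orientation; vel is the mean speed in m/s. With guard (N) it stops when the force on the tool has changed by that much, and returns True; else False.
- robot.goto_joints(angles): joint-space move.
- robot.set_gripper(opening): finger opening in m; the grip force is fixed at half the most; returns when the fingers have stopped.
- robot.pause(seconds).
- robot.ik(position, orientation): joint angles nearest the present ones, or None.
- robot.observe(): the state.
- robot.grab_frame(name): name is "scene" or "top" or "wrist"; returns the picture (400x640x3 uint8, blue, green, red); there is no depth.
- robot.get_calibration(name): a dict with "vertical_fov" (degrees; the focal length in pixels is half the picture's height over the tangent of half this angle, whatever the lens; pixels are square), "cx", "cy" (the principal point, pixels), "rvec" (rotation vector, rad) and "tvec" (3), from world to camera coordinates, as OpenCV has them. Camera axes: x right, y down, z forward; pixel columns grow to the right and rows downward; lengths in m; the calibration is good to about 2 mm. A picture is of the moment at which its call begins: read the wrist's pose just before it. get_calibration takes no time and is no camera call; for the wrist camera it gives the pose at the moment of the call.
A pose or a line that the arm cannot do raises robot.IKError and nothing moves.
- robot.job_done(): hands the job in, once; it reports no verdict.
The state is a dict: "time": time; "q": joint angles; "qvel": joint speeds; "joint_torque": joint torques, N m; "tool_pos": TCP position; "tcp_rot": TCP orientation; "ft_force": force on the tool from outside, world axes, zero at the start; "torque": the same for the moment, N m; "gripper_width": finger opening in m.
Only numpy, scipy, OpenCV 4.12 (cv2) and the standard library are available. Lean on these libraries where they do the work, as an engineer would, in place of code of your own. Each camera call takes 0.05 s, during which the arm holds its last target.

### The job

Three sloping steel rests stand on the welding bench: one holds a long slip-lid parts tin lying lid up, one holds a short tin, one is empty. Turn the long tin over so that the parts inside drop into its lid: pinch its loose lid and its base together so that the lid never comes off or gapes, and lay the tin lid down, lengthwise, in the middle of the empty rest's slope with its end down against the ledge. Leave the short tin where it is.

Things in the scene. Friction and masses are not known exactly. Their poses are not given: they have to be found in the camera images.
- tin (a point): Centre of the closed long tinplate tin, 29 mm thick; base (open box) 116 x 60 x 26 mm, 0.10-0.21 kg. Axes: x along its length, y width, z from base to lid. It starts lid up on a 45-degree slope that falls to the robot's left, +x down the slope, lower end on a ledge. Its upper 52 mm (the -x end) jut past the slope plate, free above and below: pinch both large faces there, fingers pointing along +x.
- lid (a point): Centre of the outer face of the long tin's loose lid, axes parallel to the tin's; 14.5 mm from tin along the tin's +z when closed. The lid is a cap 124 x 68 mm, 17 mm high with a 3 mm top, 0.07 kg, slipped over the base with 1.5 mm play all round and held only by its weight.
- free_seat (a point): Where tin lies when seated lid down on the empty rest (fixed, same kind): tin z opposite to this z, tin x along this x. x: down the 45-degree slope, to the robot's left; y: level, along the ledge; z: up, square to the slope. From here: slope surface 14.5 mm along -z; ledge, 9 mm high, 60.5 mm along +x; upper plate edge 3.5 mm along -x. Plate 110 mm wide, 6 thick, nothing beyond its upper edge.
- short_tin (a point): Centre of the short closed tin (80 x 66 x 27.5 mm, tinplate), lid up on the third rest in the same attitude as the long tin; leave it alone. All three rests are alike: grey steel, turned 56-79 degrees to the left; the slope's foot about 62 mm and its upper edge about 107 mm above the bench, on a base plate 105 x 110 x 8 mm.
Not all that is in view belongs to the job. Leave any brown or orange look-alike of the part that bears tin alone.

How it is judged:
By the outcome, as a careful person would: the job done as asked, in the order asked, and still so for the second after the job is handed in, with the robot touching nothing.
It also fails if it takes over 45 s, if anything falls off the work surface, if the arm or the gripper's body presses on something with over 40 N, if the wrist force passes 120 N, or if a joint passes its speed limit or range.

## Working session

There is one attempt and no reset: what is moved stays moved. The work goes in short steps, each a Python script; the robot and the scene stay as the last script left them, time stands still between calls to the robot, and variables do not carry over. Pictures are saved under pics/ and viewed, and the job is handed in when it is done.

```bash
ls; mkdir -p pics
python3 - <<'E'
from plant import robot
import cv2
for n in ["scene","top","wrist"]:
    im=robot.grab_frame(n); cv2.imwrite(f"pics/{n}0.png",im)
    print(n,robot.get_calibration(n))
s=robot.observe();print(s)
E
```

```text
pics
scene {'vertical_fov': 57.03859856376618, 'cx': 314.03119595113884, 'cy': 198.71680035548317, 'rvec': array([ 1.94339843,  1.08044933, -0.56769477]), 'tvec': array([-0.23462037, -0.15988648,  1.26048975])}
top {'vertical_fov': 56.75012625350071, 'cx': 322.12937739266386, 'cy': 203.2176271877174, 'rvec': array([ 2.16608523, -2.18721931,  0.07665734]), 'tvec': array([-0.02985021,  0.49607861,  1.01274449])}
wrist {'vertical_fov': 69.5542389873529, 'cx': 318.38428911926655, 'cy': 199.92239455926756, 'rvec': array([-2.31444555,  1.68711287,  0.27891216]), 'tvec': array([-0.59966647, -0.04162751,  0.37960974])}
{'time': 0.15, 'q': array([-8.46641976e+01,  5.99177530e+00,  5.54116886e+00,  8.96059001e+01,
       -6.96225403e-04,  7.75270487e+01]), 'qvel': array([-0.01760747, -0.00164212,  0.14503031,  0.00489957,  0.04561649,
       -0.02585906]), 'joint_torque': array([ 2.86838265e-03, -5.57369542e+01,  5.03998089e+01,  1.28389793e-02,
       -2.74662007e-04,  1.54985588e-05]), 'tool_pos': array([ 0.18349816, -0.57107482,  0.30332776]), 'tcp_rot': array([-1.79944677e+02, -1.15244191e-02,  1.78087485e+01]), 'ft_force': array([ 0.34301627,  0.12240232, -0.05194235]), 'torque': array([ 0.0086468 , -0.02118123, -0.00315578]), 'gripper_width': 0.08540705197330684}
```

View pics/scene0.png

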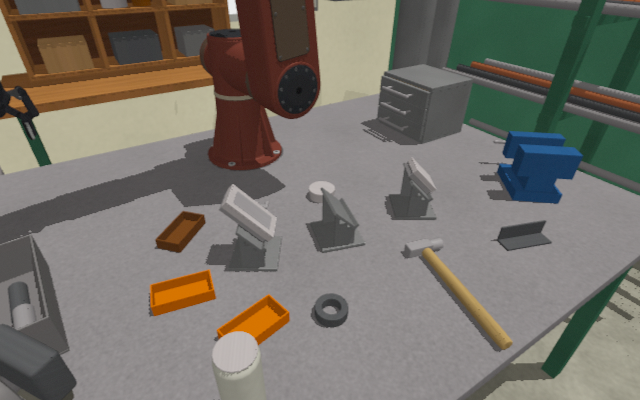

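View pics/top0.png

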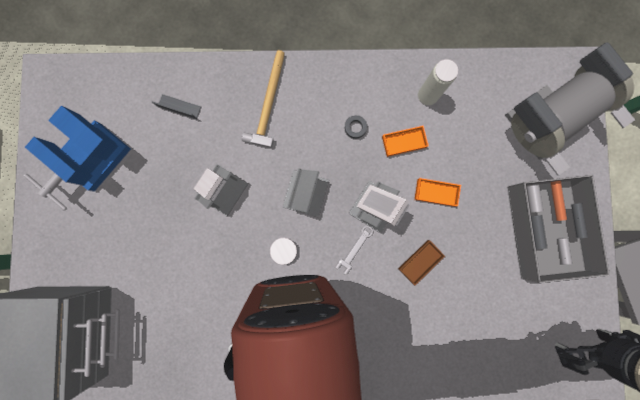

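View pics/wrist0.png

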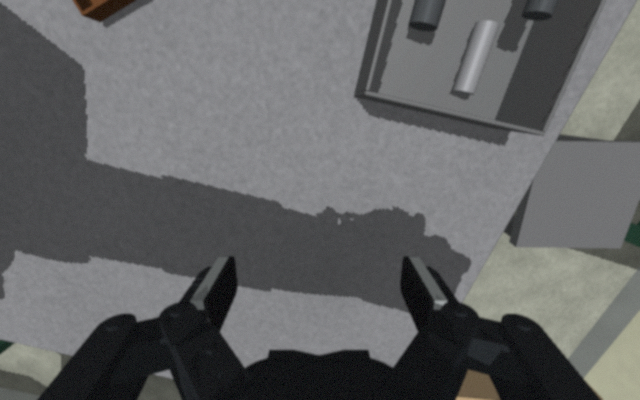

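The top view shows the long tin at about (381,204), the empty rest at about (305,190) and the short tin at about (218,185). The orange and brown trays are decoys. Next I'll enlarge these areas.

Run:
```python
import cv2
a=cv2.imread("pics/top0.png")[145:245,180:420]; cv2.imwrite("pics/topc.png",cv2.resize(a,None,fx=3.3,fy=3.3,interpolation=cv2.INTER_CUBIC))
a=cv2.imread("pics/scene0.png")[150:280,200:450]; cv2.imwrite("pics/scenec.png",cv2.resize(a,None,fx=3.2,fy=3.2,interpolation=cv2.INTER_CUBIC))
```

```text
(no output)
```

View pics/topc.png

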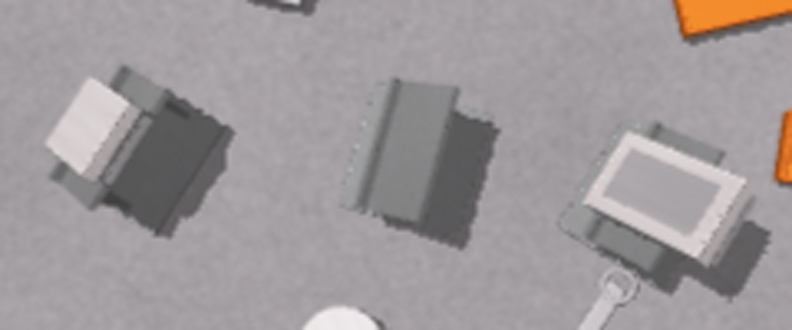

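View pics/scenec.png

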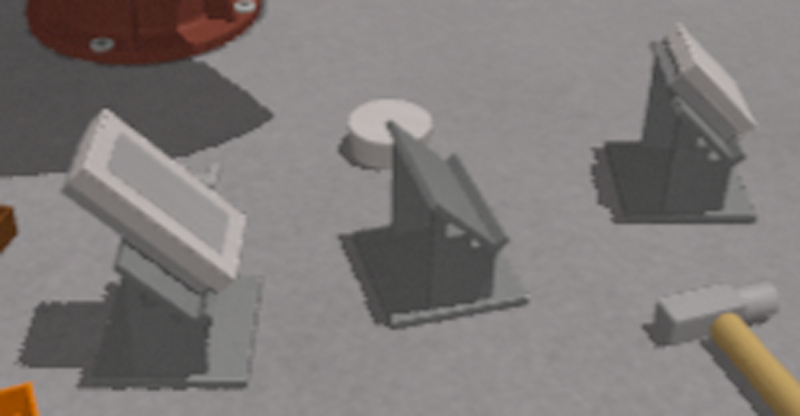

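```bash
cat > h.py <<'E'
import numpy as np, cv2
from scipy.spatial.transform import Rotation as Ro
def cam(c):
    f=200/np.tan(np.radians(c["vertical_fov"]/2)); R=cv2.Rodrigues(np.array(c["rvec"]))[0]; t=np.array(c["tvec"])
    return f,c["cx"],c["cy"],R,t
def ray(c,u,v):
    f,cx,cy,R,t=cam(c); d=R.T@np.array([(u-cx)/f,(v-cy)/f,1]); return -R.T@t,d/np.linalg.norm(d)
def onz(c,u,v,z):
    o,d=ray(c,u,v); return o+d*(z-o[2])/d[2]
def tri(obs):
    A=np.zeros((3,3));b=np.zeros(3);rs=[ray(*o) for o in obs]
    for o,d in rs:
        P=np.eye(3)-np.outer(d,d);A+=P;b+=P@o
    x=np.linalg.solve(A,b); return x,[np.linalg.norm((np.eye(3)-np.outer(d,d))@(x-o))*1e3 for o,d in rs]
def proj(c,p):
    f,cx,cy,R,t=cam(c); q=R@np.asarray(p)+t; return np.array([f*q[0]/q[2]+cx,f*q[1]/q[2]+cy])
E
python3 - <<'E'
from h import *
from plant import robot
np.set_printoptions(precision=4,suppress=True)
T=robot.get_calibration("top")
for n,uv in dict(tin=(381,204),free=(305,190),short=(214,185)).items(): print(n,onz(T,*uv,.095))
s=robot.observe(); W=robot.get_calibration("wrist");f,cx,cy,R,t=cam(W)
Rt=Ro.from_euler('xyz',s["tcp_rot"],degrees=True).as_matrix()
print("cam in tool",Rt.T@(-R.T@t-s["tool_pos"]));print(Rt.T@R.T)
np.set_printoptions(precision=1)
for p,rpy in [((.36,-.1,.42),(180,0,0)),((.36,-.1,.42),(180,0,90)),((.42,-.05,.42),(180,0,-90)),((.42,-.05,.42),(180,0,0)),((.38,-.1,.42),(180,0,180))]:
    print(p,rpy,robot.ik(p,rpy))
E
```

```text
tin [ 0.4862 -0.1871  0.095 ]
free [0.5246 0.0088 0.095 ]
short [0.5401 0.2454 0.095 ]
cam in tool [ 0.0827 -0.0002 -0.0693]
[[ 0.0002 -0.9468 -0.3217]
 [ 1.     -0.0001  0.0007]
 [-0.0007 -0.3217  0.9468]]
(0.36, -0.1, 0.42) (180, 0, 0) [-35.8 -29.3 -12.9 106.4   0.  144.2]
(0.36, -0.1, 0.42) (180, 0, 90) [-35.8 -29.3 -12.9 106.4   0.   54.2]
(0.42, -0.05, 0.42) (180, 0, -90) [ -24.6  -20.9   -6.8  104.1    0.  -114.6]
(0.42, -0.05, 0.42) (180, 0, 0) [-24.6 -20.9  -6.8 104.1   0.  155.4]
(0.38, -0.1, 0.42) (180, 0, 180) [-34.  -26.  -10.6 105.4   0.  -34. ]
```

```bash
cat >> h.py <<'E'
def frame(yaw): # slope frame: x down slope, y level, z normal
    a=np.radians(yaw);s=np.sqrt(.5);h=np.array([np.cos(a),np.sin(a),0])
    x=np.array([h[0]*s,h[1]*s,-s]);z=np.array([h[0]*s,h[1]*s,s]);y=np.cross(z,x)
    return np.c_[x,y,z]
def tool(F,sgn): # tool z = F x, tool y = sgn*F z
    z=F[:,0];y=sgn*F[:,2];x=np.cross(y,z);return np.c_[x,y,z]
def rpy(R): return Ro.from_matrix(R).as_euler('xyz',degrees=True)
E
python3 - <<'E' 2>&1 | grep -v Warn
from h import *
from plant import robot
np.set_printoptions(precision=1,suppress=True)
for nm,c,yaws in [("tin",(.486,-.187,.1),(56,62,68)),("free",(.525,.009,.1),(68,75,80))]:
  for yaw in yaws:
    F=frame(yaw)
    for s in (1,-1):
      for back in (32,100):
        p=np.array(c)-F[:,0]*(back+54)/1e3
        print(nm,yaw,s,back,p,robot.ik(p,rpy(tool(F,s))))
E
```

```text
tin 56 1 32 [ 0.5 -0.2  0.2] [-60.4   6.2 -17.6  90.1  39.3 -35.1]
tin 56 1 100 [ 0.4 -0.3  0.2] [-65.1   7.3 -11.6  98.4  37.2 -40.5]
tin 56 -1 32 [ 0.5 -0.2  0.2] [-60.4   6.2 -17.6  90.1  39.3 144.9]
tin 56 -1 100 [ 0.4 -0.3  0.2] [-65.1   7.3 -11.6  98.4  37.2 139.5]
tin 62 1 32 [ 0.5 -0.2  0.2] [-59.1  11.5 -12.2  93.7  37.2 -40.5]
tin 62 1 100 [ 0.4 -0.3  0.2] [-63.5  13.   -5.7 101.5  35.2 -45.2]
tin 62 -1 32 [ 0.5 -0.2  0.2] [-59.1  11.5 -12.2  93.7  37.2 139.5]
tin 62 -1 100 [ 0.4 -0.3  0.2] [-63.5  13.   -5.7 101.5  35.2 134.8]
tin 68 1 32 [ 0.5 -0.2  0.2] [-57.8  16.3  -7.   97.   35.  -45.5]
tin 68 1 100 [ 0.4 -0.3  0.2] [-61.7  18.3   0.3 104.5  33.  -49.5]
tin 68 -1 32 [ 0.5 -0.2  0.2] [-57.8  16.3  -7.   97.   35.  134.5]
tin 68 -1 100 [ 0.4 -0.3  0.2] [-61.7  18.3   0.3 104.5  33.  130.5]
free 68 1 32 [ 0.5 -0.   0.2] [-39.8  -2.9 -26.2  83.6  42.3 -24.4]
free 68 1 100 [ 0.5 -0.1  0.2] [-45.3  -2.5 -21.1  93.   40.5 -31.3]
free 68 -1 32 [ 0.5 -0.   0.2] [-39.8  -2.9 -26.2  83.6  42.3 155.6]
free 68 -1 100 [ 0.5 -0.1  0.2] [-45.3  -2.5 -21.1  93.   40.5 148.7]
free 75 1 32 [ 0.5 -0.   0.2] [-38.6   4.  -19.7  88.1  40.4 -31.7]
free 75 1 100 [ 0.5 -0.1  0.2] [-43.6   4.8 -14.   96.7  38.4 -37.6]
free 75 -1 32 [ 0.5 -0.   0.2] [-38.6   4.  -19.7  88.1  40.4 148.3]
free 75 -1 100 [ 0.5 -0.1  0.2] [-43.6   4.8 -14.   96.7  38.4 142.4]
free 80 1 32 [ 0.5 -0.1  0.2] [-37.7   8.6 -15.2  91.2  38.8 -36.6]
free 80 1 100 [ 0.5 -0.1  0.2] [-42.3   9.8  -9.   99.3  36.7 -41.7]
free 80 -1 32 [ 0.5 -0.1  0.2] [-37.7   8.6 -15.2  91.2  38.8 143.4]
free 80 -1 100 [ 0.5 -0.1  0.2] [-42.3   9.8  -9.   99.3  36.7 138.3]
```

Run:
```python
from h import *
from plant import robot
import pickle
D={}
for n,p in dict(A=(.40,-.19,.33),B=(.43,-.02,.33)).items():
    robot.move_pose(p,(180,0,180)); robot.pause(.15)
    D[n]=robot.get_calibration("wrist"); im=robot.grab_frame("wrist"); cv2.imwrite(f"pics/w{n}.png",im); print(robot.observe()["time"])
D["top"]=robot.get_calibration("top");D["scene"]=robot.get_calibration("scene")
cv2.imwrite("pics/scene1.png",robot.grab_frame("scene"))
pickle.dump(D,open("D.pkl","wb"))
```

```text
2.1667
3.0917
```

View pics/wA.png

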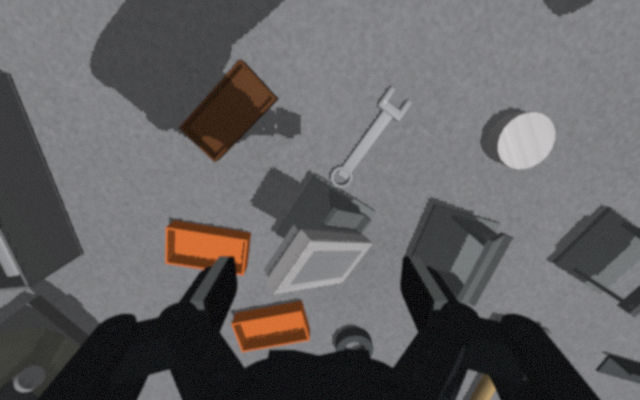

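View pics/wB.png

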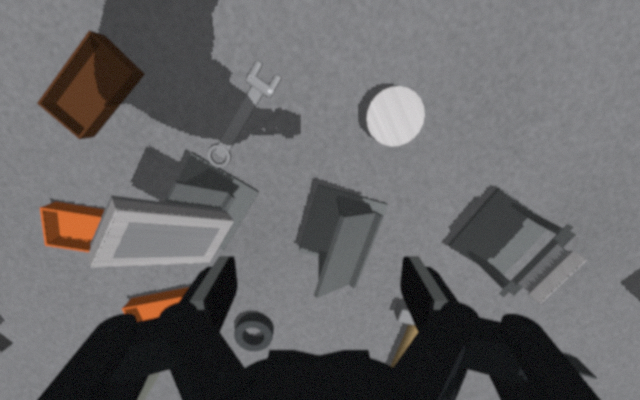

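Run:
```python
import cv2
def c(n,o,x0,y0,x1,y1,k):
    a=cv2.imread(f"pics/{n}.png")[y0:y1,x0:x1]; cv2.imwrite(f"pics/{o}.png",cv2.resize(a,None,fx=k,fy=k,interpolation=cv2.INTER_CUBIC))
c("wB","wBt",80,140,270,280,4)
c("wB","wBf",280,170,400,310,4)
c("wA","wAt",240,160,390,300,4)
c("wA","wAf",390,180,530,310,4)
```

```text
(no output)
```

View pics/wBt.png

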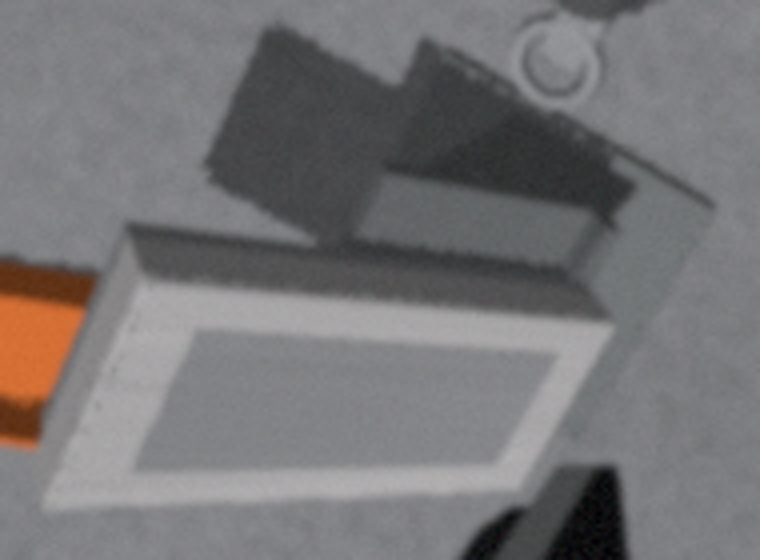

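View pics/wBf.png

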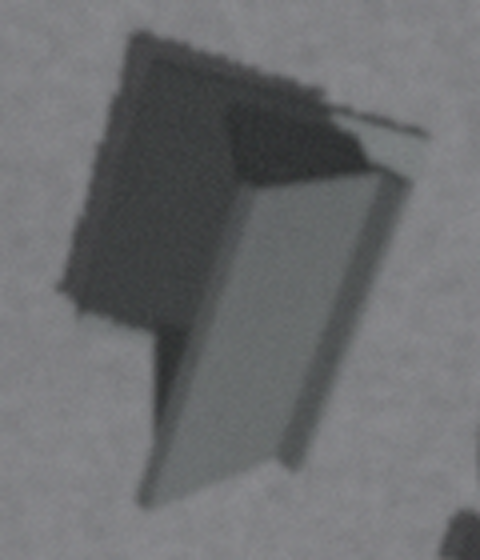

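View pics/wAt.png

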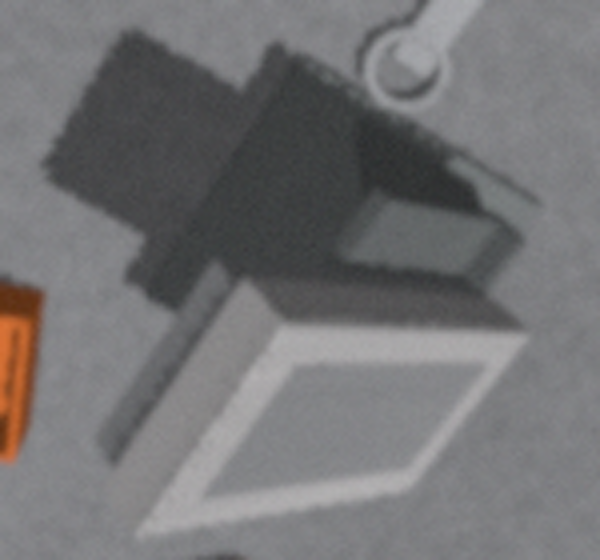

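View pics/wAf.png

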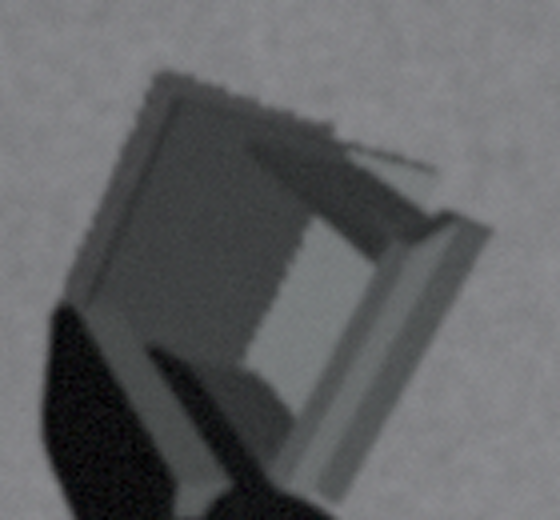

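```bash
cat > fit.py <<'E'
from h import *
import pickle
from scipy.optimize import least_squares
np.set_printoptions(precision=4,suppress=True)
D=pickle.load(open("D.pkl","rb"))
def px(x0,y0,k,c): return [(x0+(a+.5)/k-.5,y0+(b+.5)/k-.5) for a,b in c]
lidB=px(80,140,4,[(145,283),(615,325),(520,490),(43,510)])
lidA=px(240,160,4,[(282,325),(527,335),(408,490),(138,537)])
lp=[(-62,34,14.5),(62,34,14.5),(62,-34,14.5),(-62,-34,14.5)]
L=[tri([(D["A"],*a),(D["B"],*b)]) for a,b in zip(lidA,lidB)]
for l in L: print(l)
P=np.array([l[0] for l in L]); print("mean",P.mean(0),"len",[np.linalg.norm(P[i]-P[(i+1)%4])*1e3 for i in range(4)])
def fit(obs,n):
    def r(v,full=False):
        F=frame(v[3]);e=[]
        for cn,p,uv in obs: e.append(proj(D[cn],v[:3]+F@(np.array(p)/1e3))-np.array(uv))
        return np.array(e) if full else np.ravel(e)
    s=least_squares(r,[.5,0,.1,68],x_scale=[.01,.01,.01,5]);print(n,s.x);print(r(s.x,True).round(1).tolist());return s.x
lo=[("A",p,u) for p,u in zip(lp,lidA)]+[("B",p,u) for p,u in zip(lp,lidB)]
fit(lo,"tin(lid)");fit(lo[4:],"B only");fit(lo[:4],"A only")
fB=px(280,170,4,[(252,188),(155,502),(380,175),(280,460),(410,185),(297,468)])
fp=[(-3.5,55,-14.5),(-3.5,-55,-14.5),(60.5,55,-14.5),(60.5,-55,-14.5),(60.5,55,-5.5),(60.5,-55,-5.5)]
fit([("B",p,u) for p,u in zip(fp,fB)],"free")
E
python3 fit.py
```

```text
(array([ 0.4361, -0.198 ,  0.1641]), [np.float64(0.1569597456363055), np.float64(0.15695974563638218)])
(array([ 0.4835, -0.1246,  0.0766]), [np.float64(0.20956870089078256), np.float64(0.20956870089084267)])
(array([ 0.5402, -0.1603,  0.0767]), [np.float64(0.03315494107784348), np.float64(0.033154941077971956)])
(array([ 0.4918, -0.2332,  0.1659]), [np.float64(0.15829692678237164), np.float64(0.15829692678231372)])
mean [ 0.4879 -0.179   0.1208] len [np.float64(123.68281658315841), np.float64(66.98697578420524), np.float64(124.95179462983138), np.float64(65.8957807055574)]
tin(lid) [ 0.4826 -0.1879  0.1102 57.393 ]
[[0.2, 0.1], [0.5, -0.4], [-0.3, 0.2], [-1.0, 0.3], [0.0, -0.3], [0.4, -0.1], [-0.2, 0.1], [0.4, 0.2]]
B only [ 0.4828 -0.1882  0.1099 57.3948]
[[-0.1, -0.2], [0.2, -0.0], [-0.4, 0.1], [0.3, 0.2]]
A only [ 0.4847 -0.1877  0.1067 57.6198]
[[0.3, 0.4], [0.1, -0.4], [-0.2, -0.1], [-0.2, 0.0]]
free [ 0.5258  0.0051  0.1071 74.4075]
[[1.6, 0.6], [-0.3, 1.3], [0.3, -0.7], [-0.4, -1.5], [-1.5, -0.2], [0.2, 0.3]]
```

Run:
```python
import cv2
def c(n,x0,y0,x1,y1,k=7):
    a=cv2.imread(f"pics/{n}.png")[y0:y1,x0:x1]; return cv2.resize(a,None,fx=k,fy=k,interpolation=cv2.INTER_CUBIC)
import numpy as np
def pad(a): return cv2.copyMakeBorder(a,0,max(0,560-a.shape[0]),0,max(0,390-a.shape[1]),0)[:560,:390]
cv2.imwrite("pics/s2.png",np.hstack([pad(c("scene0",218,180,273,260)),pad(c("scene0",315,180,370,260))]))
cv2.imwrite("pics/t2.png",np.hstack([c("top0",345,175,415,235,5.6),c("top0",275,160,345,220,5.6)]))
```

```text
(no output)
```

View pics/s2.png

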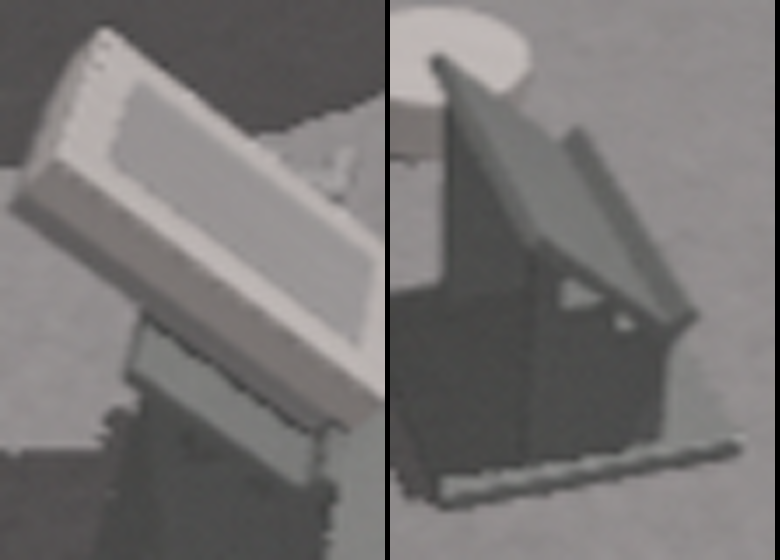

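View pics/t2.png

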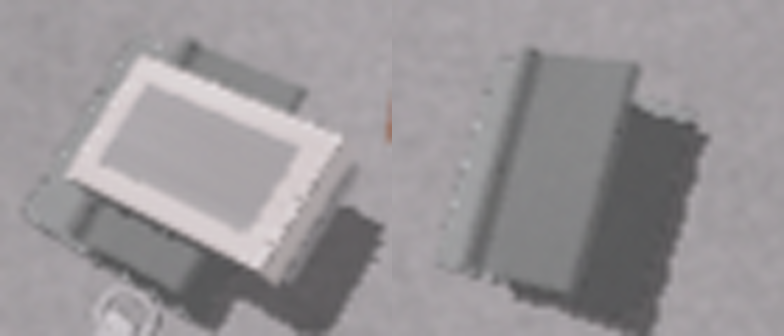

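```bash
cat >> fit.py <<'E'
print("----")
sl=[("scene",lp[i],u) for i,u in zip((0,3),px(218,180,7,[(105,30),(60,155)]))]
tl=[("top",lp[i],u) for i,u in zip((2,3,0,1),px(345,175,5.6,[(145,55),(342,138),(268,277),(68,178)]))]
sf=[("scene",fp[i],u) for i,u in zip((0,1,3,5,4),px(315,180,7,[(50,60),(150,240),(278,322),(307,315),(188,130)]))]
tf=[("top",fp[i],u) for i,u in zip((1,0,3,2),px(275,160,5.6,[(243,65),(186,292),(149,52),(95,275)]))]
Bf=[("B",p,u) for p,u in zip(fp,fB)]
fit(sl+tl,"tin st");fit(lo+sl+tl,"tin all")
fit(sf+tf,"free st");fit(Bf+sf,"free B s");fit(Bf+sf+tf,"free all")
E
python3 fit.py | sed -n '/----/,$p'
```

```text
----
tin st [ 0.4813 -0.1892  0.1127 57.7251]
[[-0.7, -0.3], [-0.9, 0.2], [-0.5, 0.2], [0.2, -0.2], [-1.3, -0.8], [-0.2, 0.2]]
tin all [ 0.4821 -0.1878  0.1109 57.3614]
[[0.2, -0.1], [0.7, -0.5], [-0.2, 0.1], [-1.1, 0.3], [-0.6, -0.6], [0.2, -0.2], [-0.5, 0.1], [-0.3, 0.1], [0.3, 0.4], [0.0, 0.9], [-1.0, -0.1], [-0.5, -0.4], [-2.1, -1.1], [-0.8, -0.3]]
free st [ 0.5235  0.0018  0.1146 74.7258]
[[-0.7, -0.6], [0.6, 0.1], [0.6, 1.3], [-0.7, -0.4], [-0.7, -0.4], [-0.2, -0.7], [-1.0, 0.2], [0.7, 0.3], [-0.3, -0.2]]
free B s [ 0.5225  0.0042  0.1128 74.2714]
[[1.4, -0.2], [-1.2, 2.0], [0.6, -1.5], [-0.7, -1.1], [-1.1, -0.8], [-0.0, 0.8], [0.1, -0.5], [1.0, 0.2], [1.0, 1.4], [-0.3, -0.3], [0.0, -0.3]]
free all [ 0.5226  0.0039  0.1129 74.4501]
[[0.9, -0.1], [-1.4, 2.2], [0.3, -1.4], [-0.8, -1.0], [-1.4, -0.8], [-0.1, 0.9], [-0.0, -0.4], [1.0, 0.3], [1.0, 1.5], [-0.3, -0.3], [-0.1, -0.2], [-0.9, -0.2], [-2.0, 0.5], [0.1, 0.7], [-1.1, 0.1]]
```

Run:
```python
from h import *
from plant import robot
import pickle
T=np.array([.482,-.188,.1125]);F=frame(57.5);Rt=tool(F,1)
at=lambda b: T-F[:,0]*(b+54)/1e3
robot.move_pose(at(170),rpy(Rt)); robot.line_to(at(105),vel=.15); robot.pause(.1)
s=robot.observe();W=robot.get_calibration("wrist");im=robot.grab_frame("wrist")
cv2.imwrite("pics/wC.png",im);pickle.dump((s,W),open("C.pkl","wb"));print(s["time"],s["tool_pos"],at(105),s["tcp_rot"],rpy(Rt))
```

```text
4.9417 [ 0.4217525  -0.28327531  0.2259343 ] [ 0.42159142 -0.28282248  0.22492998] [1.35059371e+02 7.94144677e-02 1.47521598e+02] [135.    0.  147.5]
```

View pics/wC.png

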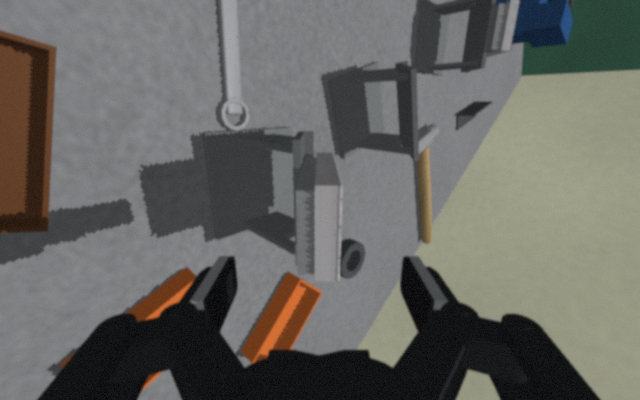

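Run:
```python
import cv2
a=cv2.imread("pics/wC.png")[120:290,250:380]; cv2.imwrite("pics/wCc.png",cv2.resize(a,None,fx=3.5,fy=3.5,interpolation=cv2.INTER_CUBIC))
```

```text
(no output)
```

View pics/wCc.png

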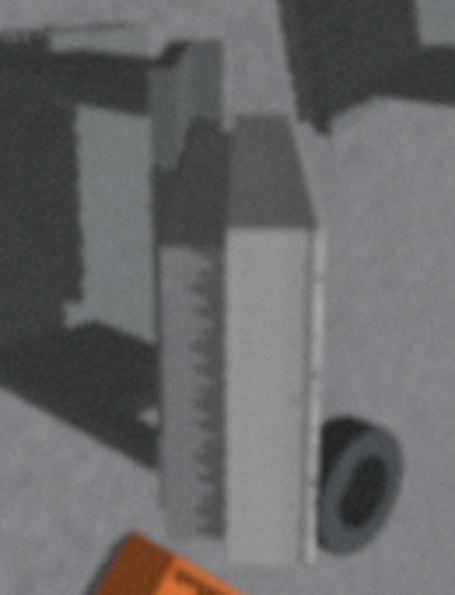

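Run:
```python
from h import *
import pickle
np.set_printoptions(precision=1,suppress=True)
s,W=pickle.load(open("C.pkl","rb"))
Rt=Ro.from_euler('xyz',s["tcp_rot"],degrees=True).as_matrix();t=s["tool_pos"]
def on(c,z):
    u,v=250+(c[0]+.5)/3.5-.5,120+(c[1]+.5)/3.5-.5
    o,d=ray(W,u,v);o=Rt.T@(o-t);d=Rt.T@d;return (o+d*(z-o[2])/d[2])*1e3
for z in (.093,.097,.101):
    print(z,"lidTR,BR",on((317,228),z),on((315,562),z),"lid TL,BL",on((227,228),z),on((226,558),z),"base TL,BL",on((161,245),z+.004),on((168,535),z+.004))
```

```text
0.093 lidTR,BR [37.1 12.3 93. ] [-28.1  13.5  93. ] lid TL,BL [37.1 -2.8 93. ] [-27.2  -3.2  93. ] base TL,BL [ 33.  -14.2  97. ] [-24.8 -14.4  97. ]
0.097 lidTR,BR [36.  12.6 97. ] [-30.8  13.8  97. ] lid TL,BL [36.  -2.9 97. ] [-29.9  -3.3  97. ] base TL,BL [ 31.8 -14.6 101. ] [-27.4 -14.7 101. ]
0.101 lidTR,BR [ 34.9  12.9 101. ] [-33.5  14.2 101. ] lid TL,BL [ 34.9  -2.9 101. ] [-32.6  -3.4 101. ] base TL,BL [ 30.5 -14.9 105. ] [-30. -15. 105.]
```

Run:
```python
from h import *
from plant import robot
import pickle
T=np.array([.482,-.188,.1125]);F=frame(57.5);Rt=tool(F,1)
p=T-F[:,0]*.159+Rt@np.array([.001,-.0004,.0765])
print(robot.line_to(p,vel=.08,guard=8)); robot.pause(.1)
s=robot.observe();print(s["time"],s["tool_pos"],p,s["ft_force"])
cv2.imwrite("pics/wD.png",robot.grab_frame("wrist"));cv2.imwrite("pics/sD.png",robot.grab_frame("scene")[140:290,170:330].repeat(4,0).repeat(4,1))
```

```text
False
6.2 [ 0.44967194 -0.23738975  0.17090861] [ 0.44966056 -0.23690159  0.17055347] [-0.26349916  0.17299951  0.44940199]
```

View pics/wD.png

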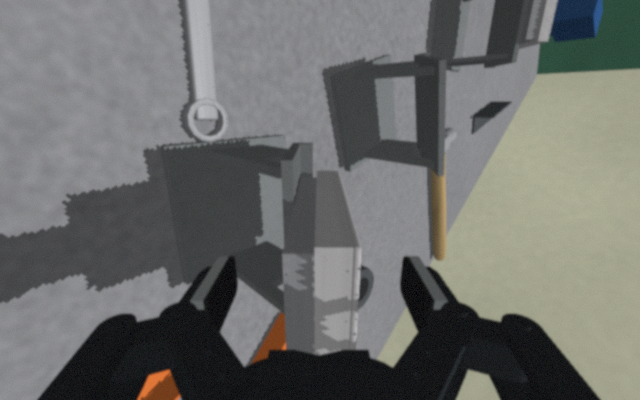

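View pics/sD.png

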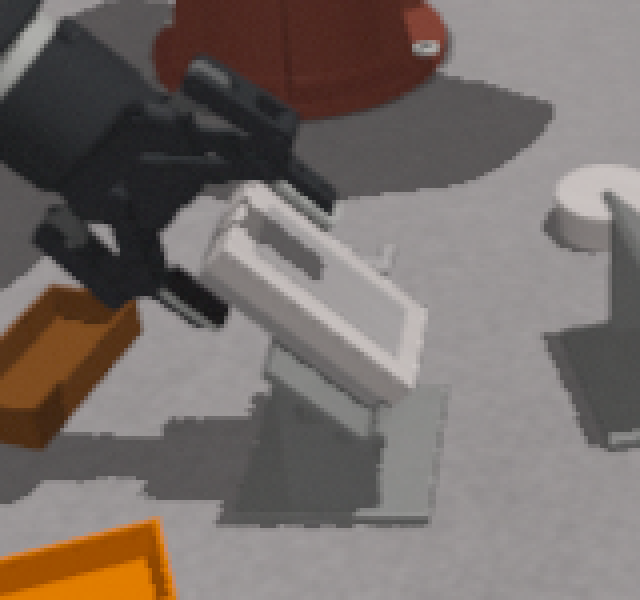

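The jaws straddle the overhanging end and the tin is centred between them (edges at columns 284 and 357). Closing.

Run:
```python
from h import *
from plant import robot
f0=robot.observe()["ft_force"]
robot.set_gripper(0.0); robot.pause(.3)
s=robot.observe();print(s["time"],s["tool_pos"],s["tcp_rot"],s["gripper_width"],s["ft_force"]-f0,s["torque"])
cv2.imwrite("pics/wE.png",robot.grab_frame("wrist"));cv2.imwrite("pics/sE.png",robot.grab_frame("scene")[140:290,170:330].repeat(4,0).repeat(4,1))
```

```text
7.1583 [ 0.44993706 -0.23676985  0.17111961] [1.34945796e+02 2.66870168e-02 1.47480334e+02] 0.02810128633727789 [0.60974523 2.8124401  5.75089169] [ 0.48958661 -0.16509584  0.01014814]
```

View pics/wE.png

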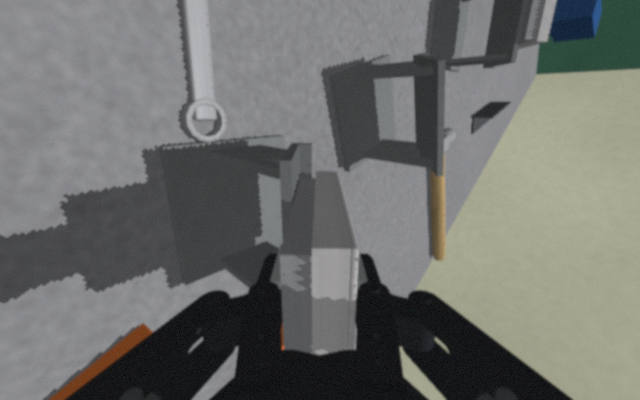

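View pics/sE.png

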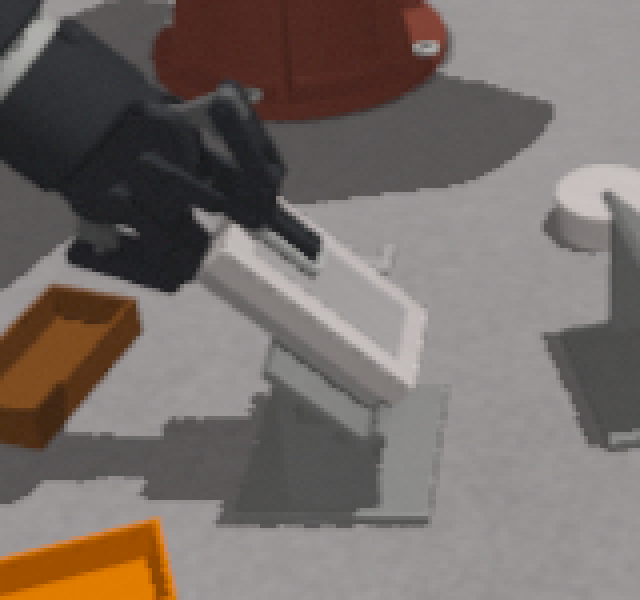

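Run:
```python
from h import *
from plant import robot
import pickle
np.set_printoptions(precision=4,suppress=True)
s,W=pickle.load(open("C.pkl","rb"))
RC=Ro.from_euler('xyz',s["tcp_rot"],degrees=True).as_matrix()
tin=s["tool_pos"]+RC@np.array([.001,-.0004,.1615]);print("tin world",tin)
s=robot.observe();Rn=Ro.from_euler('xyz',s["tcp_rot"],degrees=True).as_matrix()
print("tin in tool",Rn.T@(tin-s["tool_pos"]))
p=s["tool_pos"]
robot.line_to(p+[0,0,.02],vel=.03); robot.line_to(p+[0,0,.13],vel=.1); robot.pause(.2)
s=robot.observe();W=robot.get_calibration("wrist");pickle.dump((s,W),open("F.pkl","wb"))
print(s["time"],s["tool_pos"],s["tcp_rot"],s["gripper_width"],s["ft_force"],s["torque"])
cv2.imwrite("pics/wF.png",robot.grab_frame("wrist"));cv2.imwrite("pics/sF.png",robot.grab_frame("scene")[80:290,170:370].repeat(3,0).repeat(3,1)[:600])
```

```text
tin world [ 0.4821 -0.1868  0.1113]
tin in tool [-0.0003 -0.0003  0.0843]
9.5417 [ 0.4499 -0.2366  0.3007] [134.9766  -0.0428 147.498 ] 0.027997138936908 [ 0.0479 -0.4672 -2.5942] [-0.9189  0.5964 -0.0437]
```

View pics/wF.png

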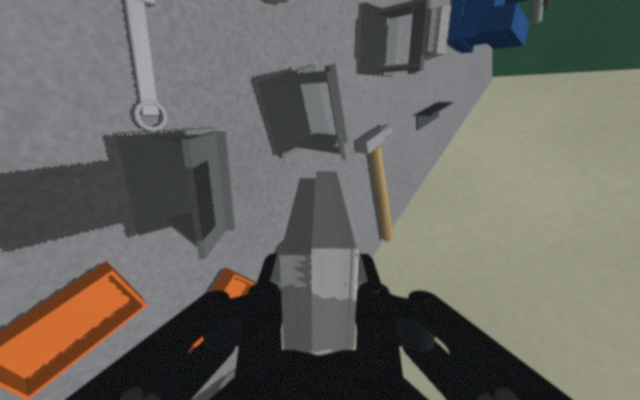

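View pics/sF.png

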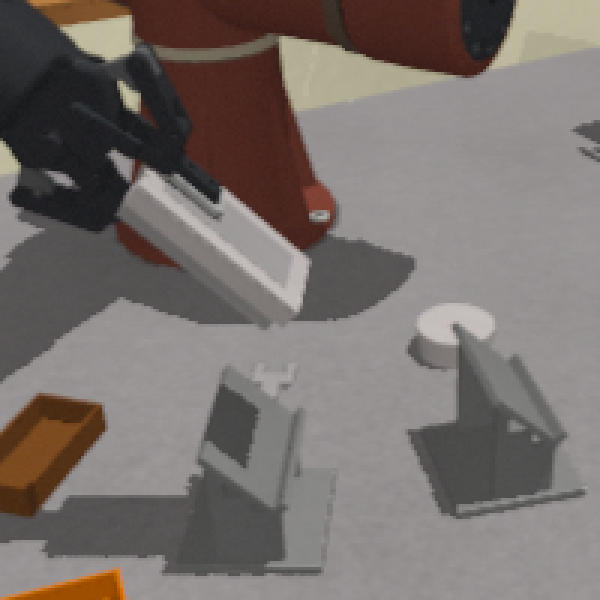

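```bash
cat >> fit.py <<'E'
print("====")
for z in (.1113,.1145):
  for n,obs in (("B",Bf),("s",sf),("t",tf),("all",Bf+sf+tf)):
    def r(v):
        F=frame(v[2]);c=np.array([v[0],v[1],z])
        return np.ravel([proj(D[cn],c+F@(np.array(p)/1e3))-np.array(uv) for cn,p,uv in obs])
    s=least_squares(r,[.52,0,70],x_scale=[.01,.01,5]);print(z,n,s.x,np.sqrt(np.mean(s.fun**2)))
E
python3 fit.py | sed -n '/====/,$p'
python3 - <<'E'
from h import *
from plant import robot
np.set_printoptions(precision=1,suppress=True)
F=frame(57.5);R1=tool(F,1)
p1=robot.observe()["tool_pos"];q=robot.observe()["q"];print(q)
for sg in (1,-1):
    R=R1@Ro.from_euler('z',90*sg,degrees=True).as_matrix();print(sg,robot.ik(p1+[.02,.09,0],rpy(R)))
E
```

```text
====
0.1113 B [ 0.5236  0.0046 74.4154] 1.003021746295536
0.1113 s [ 0.5197  0.0052 73.9095] 0.5865270512501021
0.1113 t [ 0.5237  0.0013 75.6667] 0.42801059789447443
0.1113 all [ 0.5231  0.0041 74.4363] 0.981321758442677
0.1145 B [ 0.5219  0.0042 74.4217] 1.1562899440478274
0.1145 s [ 0.5232  0.0026 73.8652] 0.6175121932301699
0.1145 t [ 0.5234  0.0011 75.6649] 0.4300367394706666
0.1145 all [ 0.5221  0.0037 74.4644] 0.983930432976432
[-60.3   2.1  -7.1 105.8  38.7 -36.8]
1 [-52.4  -8.2 -16.5 100.5  41.7  62.9]
-1 [ -52.4   -8.2  -16.5  100.5   41.7 -117.1]
```

Run:
```python
from h import *
from plant import robot
import pickle
np.set_printoptions(precision=4,suppress=True)
S=np.array([.5228,.0035,.1125]);F2=frame(74.5);R2=tool(F2,-1);tt=np.array([-.3,-.3,84.3])/1e3
R1=tool(frame(57.5),1)
c=S+F2@np.array([-.06,0,.06]);p2=c-R2@tt
p1=robot.observe()["tool_pos"]
rots=[tool(frame(57.5+17*k),1)@Ro.from_euler('z',180*k,degrees=True).as_matrix() for k in (1/3,2/3,1)]
print(np.abs(rots[2]-R2).max())
for k,R in zip((1/3,2/3,1),rots): print(robot.ik(p1+(p2-p1)*k,rpy(R)).round(1))
for k,R in zip((1/3,2/3,1),rots): robot.line_to(p1+(p2-p1)*k,vel=.06,rotation=rpy(R))
robot.pause(.2)
s=robot.observe();W=robot.get_calibration("wrist");pickle.dump((s,W),open("G.pkl","wb"))
print(s["time"],s["tool_pos"],p2,s["tcp_rot"],rpy(R2),s["q"],s["gripper_width"],s["ft_force"])
cv2.imwrite("pics/wG.png",robot.grab_frame("wrist"));cv2.imwrite("pics/sG.png",robot.grab_frame("scene")[80:290,220:420].repeat(3,0).repeat(3,1)[:600])
```

```text
1.1102230246251565e-16
[-53.8   0.1 -10.6 103.7  39.   24.2]
[-46.8  -0.7 -12.9 101.2  39.6  85.9]
[-39.3  -0.2 -13.8  98.4  40.3 148.1]
13.5667 [ 0.5071 -0.0544  0.2568] [ 0.5071 -0.0542  0.2567] [-135.007    -0.0266  -15.498 ] [-135.     0.   -15.5] [-39.2773  -0.2281 -13.783   98.3793  40.3256 148.0696] 0.028540280620333265 [ 0.2011 -0.4635 -3.3021]
```

View pics/wG.png

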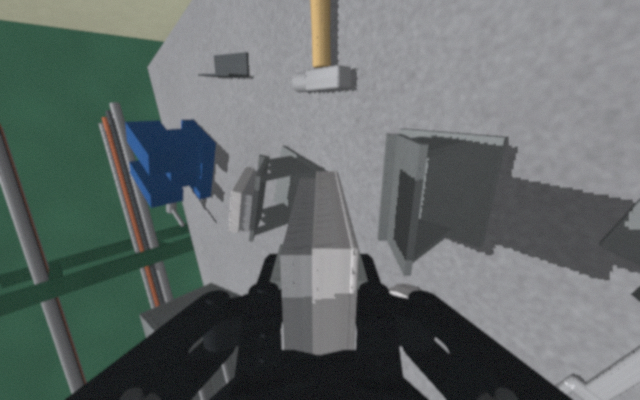

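View pics/sG.png

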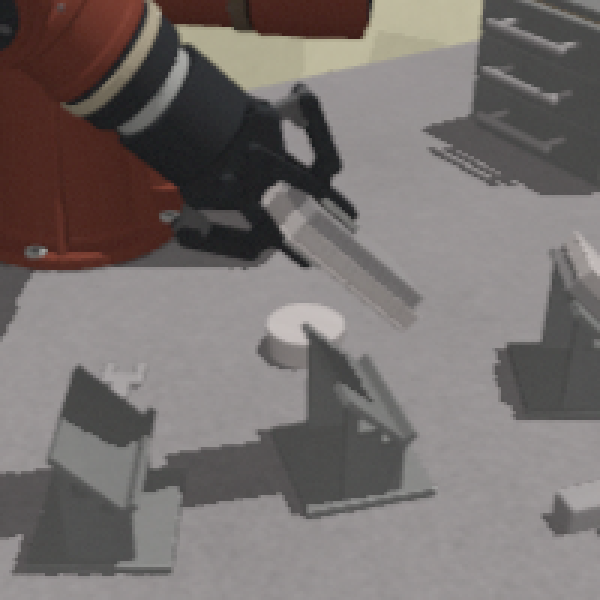

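```bash
python3 - <<'E'
import cv2
a=cv2.imread("pics/wG.png")[115:285,365:525]; cv2.imwrite("pics/wGc.png",cv2.resize(a,None,fx=3.5,fy=3.5,interpolation=cv2.INTER_CUBIC))
E
python3 - <<'E'
import sys;sys.path.insert(0,'.')
from h import *
import pickle
s,W=pickle.load(open("G.pkl","rb"))
S=np.array([.5228,.0035,.1125]);F2=frame(74.5)
for p in [(-3.5,55,-14.5),(-3.5,-55,-14.5),(60.5,55,-14.5),(60.5,-55,-14.5),(60.5,55,-5.5),(60.5,-55,-5.5)]:
    u=proj(W,S+F2@(np.array(p)/1e3)); print(p,((u-[365,115]+.5)*3.5-.5).round(0))
E
```

```text
(-3.5, 55, -14.5) [142. 559.]
(-3.5, -55, -14.5) [194. 100.]
(60.5, 55, -14.5) [ 81. 439.]
(60.5, -55, -14.5) [113.  67.]
(60.5, 55, -5.5) [ 51. 439.]
(60.5, -55, -5.5) [80. 67.]
```

View pics/wGc.png

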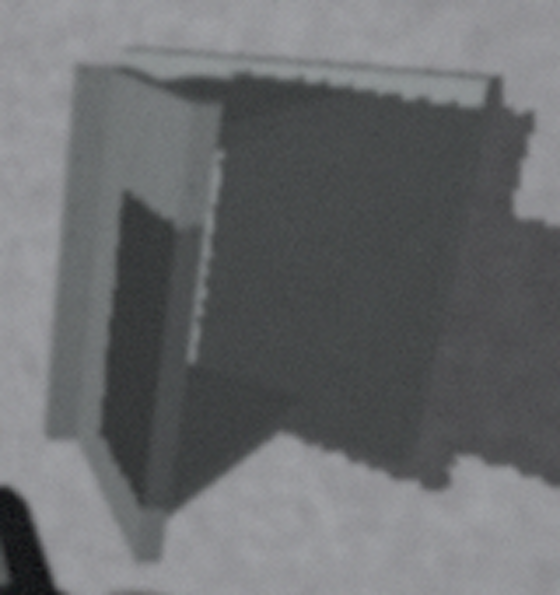

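Run:
```python
from h import *
from plant import robot
np.set_printoptions(precision=4,suppress=True)
S=np.array([.5228,.0035,.1125]);F2=frame(74.5);R2=tool(F2,-1);tt=np.array([-.3,-.3,84.3])/1e3
def P(x,z): return S+F2@np.array([x,0,z])/1e3-R2@tt
def rel():
    s=robot.observe();R=Ro.from_euler('xyz',s["tcp_rot"],degrees=True).as_matrix();return F2.T@(s["tool_pos"]+R@tt-S)*1e3,s["time"],F2.T@s["ft_force"]
robot.line_to(P(-10,20),vel=.08);print(rel())
robot.line_to(P(-8,7),vel=.05);robot.pause(.1);print(rel())
print(robot.line_to(P(-8,-4),vel=.015,guard=5));print(rel())
cv2.imwrite("pics/wH.png",robot.grab_frame("wrist"));cv2.imwrite("pics/sH.png",robot.grab_frame("scene")[130:280,270:420].repeat(4,0).repeat(4,1))
```

```text
(array([-10.3896,  -0.2619,  20.2583]), 14.6167, array([ 0.5909, -0.4048, -1.4786]))
(array([-8.0803, -0.0339,  7.0192]), 15.1333, array([ 2.4734,  0.7817, -1.8386]))
True
(array([-7.8346,  0.0012,  2.3889]), 15.5833, array([-1.4208, -0.4634,  3.81  ]))
```

View pics/wH.png

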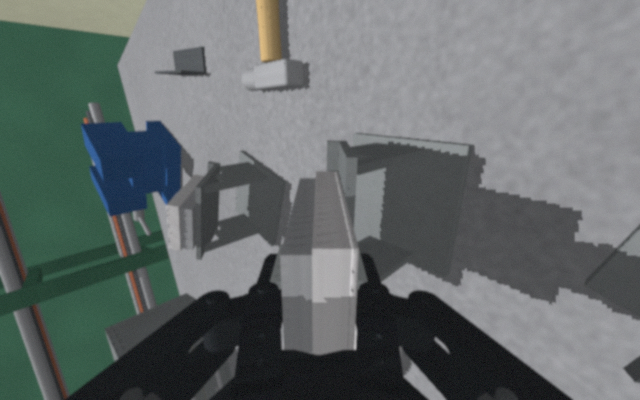

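View pics/sH.png

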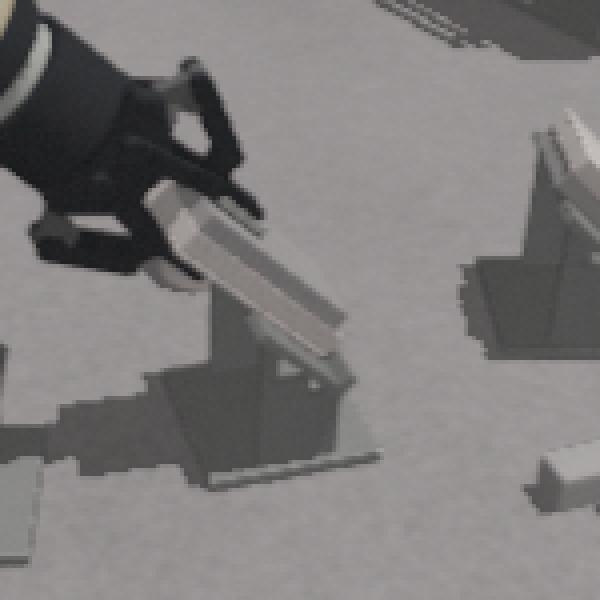

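Run:
```python
from h import *
from plant import robot
np.set_printoptions(precision=4,suppress=True)
S=np.array([.5228,.0035,.1125]);F2=frame(74.5);R2=tool(F2,-1);tt=np.array([-.3,-.3,84.3])/1e3
def P(x,z): return S+F2@np.array([x,0,z])/1e3-R2@tt
def rel():
    s=robot.observe();R=Ro.from_euler('xyz',s["tcp_rot"],degrees=True).as_matrix();return F2.T@(s["tool_pos"]+R@tt-S)*1e3,s["time"],F2.T@s["ft_force"],s["gripper_width"]
robot.line_to(P(-7.8,2.5),vel=.01);robot.pause(.1);print(rel())
print(robot.line_to(P(5,2.5),vel=.012,guard=6));print(rel());robot.pause(.1);print(rel())
cv2.imwrite("pics/wI.png",robot.grab_frame("wrist"));cv2.imwrite("pics/sI.png",robot.grab_frame("scene")[130:280,270:420].repeat(4,0).repeat(4,1))
```

```text
(array([-7.6983,  0.1479,  2.5012]), 16.0333, array([ 0.4677, -1.1702,  0.8534]), 0.02808541006410157)
True
(array([-2.6039,  0.1881,  2.5236]), 16.6167, array([-6.0414,  1.2131,  1.9029]), 0.028286002567923987)
(array([-2.5954,  0.1888,  2.5451]), 16.7167, array([-6.3324,  1.0583,  0.9933]), 0.028382785245208212)
```

View pics/wI.png

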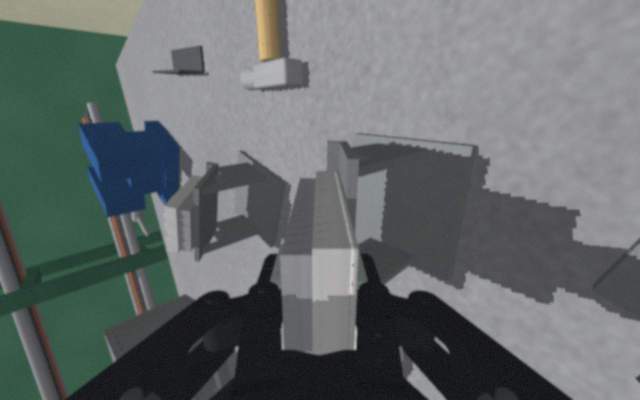

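View pics/sI.png

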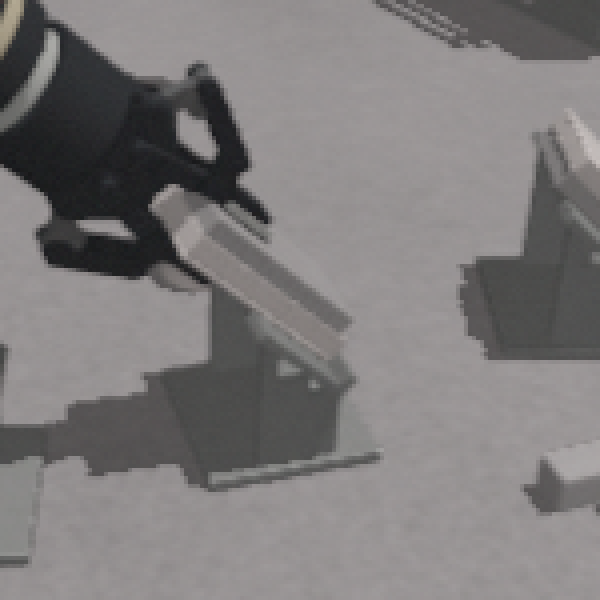

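Run:
```python
from h import *
from plant import robot
np.set_printoptions(precision=4,suppress=True)
robot.set_gripper(.06); robot.pause(.3)
s=robot.observe();print(s["time"],s["gripper_width"],s["ft_force"])
cv2.imwrite("pics/wJ.png",robot.grab_frame("wrist"));cv2.imwrite("pics/sJ.png",robot.grab_frame("scene")[130:280,270:420].repeat(4,0).repeat(4,1))
```

```text
17.525 0.05998838261399933 [-0.4104 -0.403  -1.057 ]
```

View pics/wJ.png

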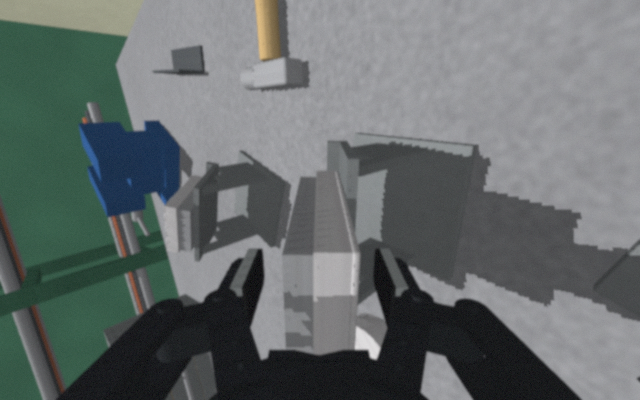

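View pics/sJ.png

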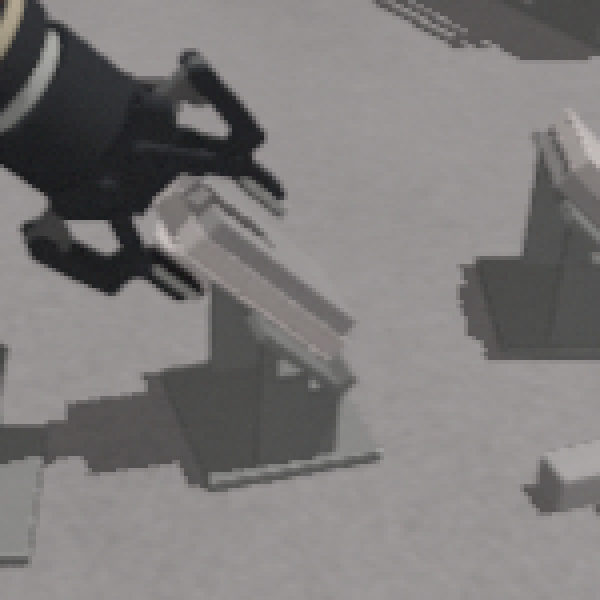

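Run:
```python
from h import *
from plant import robot
import pickle
F2=frame(74.5);p=robot.observe()["tool_pos"]
print(robot.line_to(p-F2[:,0]*.08,vel=.07,guard=6));robot.line_to(p-F2[:,0]*.13,vel=.12);robot.pause(.3)
s=robot.observe();W=robot.get_calibration("wrist");pickle.dump((s,W),open("K.pkl","wb"));print(s["time"])
cv2.imwrite("pics/wK.png",robot.grab_frame("wrist"));cv2.imwrite("pics/sK.png",robot.grab_frame("scene")[150:270,200:450].repeat(3,0).repeat(3,1))
cv2.imwrite("pics/tK.png",cv2.resize(robot.grab_frame("top")[140:240,180:420],None,fx=3.3,fy=3.3,interpolation=cv2.INTER_CUBIC))
```

```text
False
19.7833
```

View pics/wK.png

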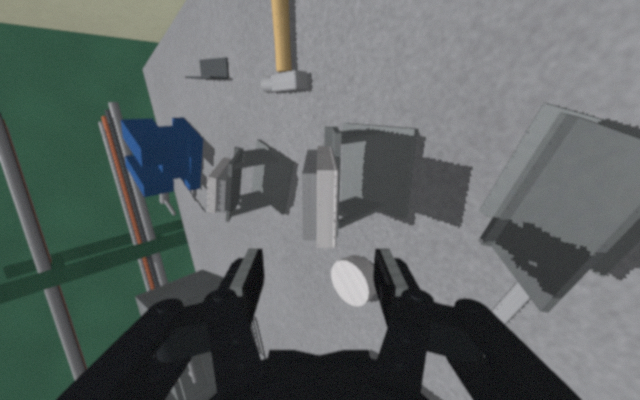

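View pics/sK.png

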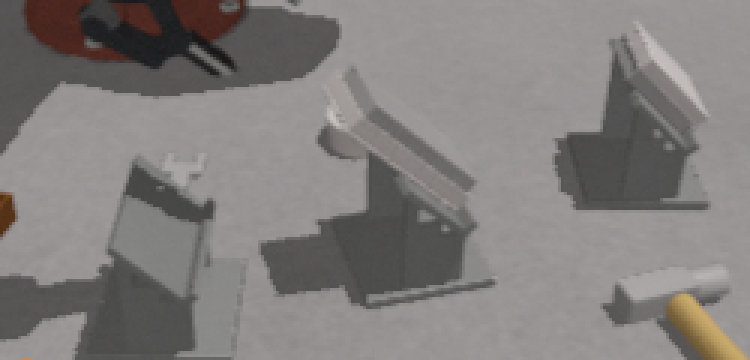

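View pics/tK.png

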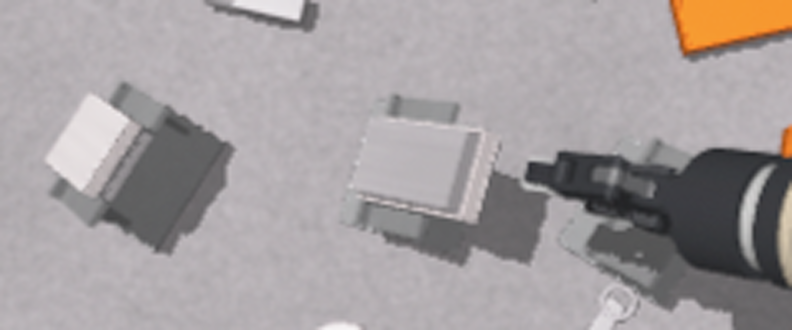

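Run:
```python
import cv2
a=cv2.imread("pics/wK.png")[115:260,290:430]; cv2.imwrite("pics/wKc.png",cv2.resize(a,None,fx=4,fy=4,interpolation=cv2.INTER_CUBIC))
```

```text
(no output)
```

View pics/wKc.png

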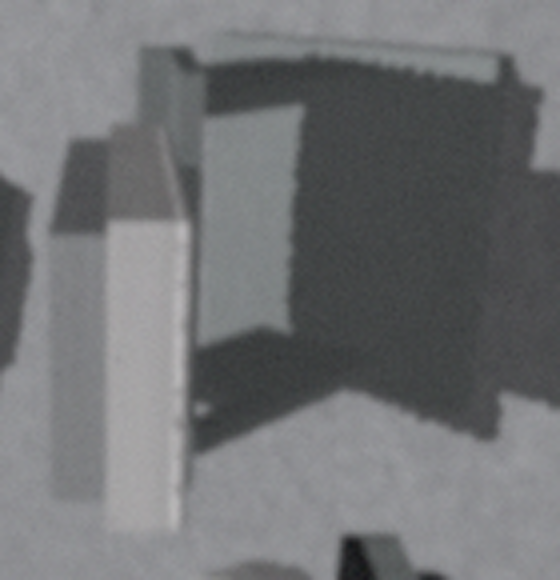

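```bash
python3 - <<'E'
from h import *
import pickle
np.set_printoptions(precision=1,suppress=True)
s,W=pickle.load(open("K.pkl","rb"));S=np.array([.5228,.0035,.1133]);F2=frame(74.5)
def on(c,x):
    o,d=ray(W,290+(c[0]+.5)/4-.5,115+(c[1]+.5)/4-.5);o=F2.T@(o-S);d=F2.T@d;return (o+d*(x-o[0])/d[0])*1e3
for x in (-.067,-.0635,-.060): print(x,[on(c,x) for c in ((186,220),(183,532),(107,220),(107,530))],[on(c,x+.0055) for c in ((50,232),(52,500))])
E
python3 - <<'E'
import sys;sys.path.insert(0,'.')
from plant import robot
robot.job_done();print(robot.observe()["time"])
E
```

```text
-0.067 [array([-67. , -32.9, -12.4]), array([-67. ,  34.5, -13. ]), array([-67. , -32.9,   2.8]), array([-67.,  34.,   3.])] [array([-61.5, -29.3,  14.2]), array([-61.5,  29.7,  14.9])]
-0.0635 [array([-63.5, -32.1, -12.6]), array([-63.5,  36.4, -13.3]), array([-63.5, -32.1,   2.8]), array([-63.5,  35.9,   3.1])] [array([-58. , -28.4,  14.4]), array([-58. ,  31.5,  15.1])]
-0.06 [array([-60. , -31.3, -12.9]), array([-60. ,  38.3, -13.5]), array([-60. , -31.3,   2.9]), array([-60. ,  37.7,   3.1])] [array([-54.5, -27.6,  14.6]), array([-54.5,  33.2,  15.3])]
the job is handed in; nothing more can be done
the job is handed in; nothing more can be done
```

The long tin now lies lid down in the middle of the formerly empty rest, with its end against the ledge, and the job is handed in. The clock stood at about 20 s of the 45 s allowed.

**What I did:** I found the tin and the rests from wrist, scene and top pictures. I pinched the lid and base together at the overhanging end (the grip read 28 mm), lifted, and turned the tin half over in the air. I then lowered it until it touched the slope, slid it down until it touched the ledge, let go and backed away without touching anything. I did not touch the short tin or the orange and brown trays.

**Last checks:**
- **Centring:** the tin lies about 1.5–2 mm off the middle of the rest along the ledge.
- **Ledge:** the lid touched it 2.6 mm short of the seat position; I expected about 3 mm because of the lid's play.
- **Lid:** the last close picture shows it fully closed, with the skirt and base widths in the right proportion.
- **Short tin:** the last top picture shows it in place.

**What disagreed:** the camera views differed by 3–7 mm on height. The slope contact came 2.4 mm above my first estimate, so I relied on touch for the final placing. No pictures were taken after handing in.

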